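Hang the specimen rack on two snap hooks

ROBOT

A 6-joint arm with a two-finger parallel gripper is mounted at the origin on the work surface. World frame = base frame: x ahead of the robot, y to its left, z up, the work surface at z = 0. Lengths are in m, angles in degrees, forces in N, time in s.
With the tool pointing down it reaches from about 0.3 to 0.75 m from the base axis. Payload 8.5 kg.
Tool frame: the origin (TCP) lies on the mounting face of the last link; the fingertips stand 173 mm ahead of it and the grasp point (between the pads) lies 155 mm ahead of it (env.tips_ahead is the distance from the TCP to the fingertips, in m); z points along the fingers, x is the direction in which the jaws open and shut, and the axes are right-handed (so a half turn about z gives the same grasp; the last joint's range is limited). The gripper opens to 85 mm and grips with 20 to 120 N. Pads are 22 mm wide; open, the fingers measure 114 mm over their backs; the gripper's body (76 mm by 85 mm) begins 54 mm behind the grasp point. The pads swing forward as they close: fully open they stand 13 mm farther back than shut.
Start: joints at [64.842, 21.807, 74.336, -0, 83.858, -12.336], TCP at [0.122, 0.536, 0.405] pointing down, gripper open.
Joint ranges: [-178.18, 178.18], [-50.72, 133.34], [12.68, 142.11], [-81.47, 261.47], [9.98, 163.14], [-165.26, 165.26]. Speed limits (degrees/s): [136.94, 136.94, 180, 180, 180, 180].

INTERFACE

Orientations are given as a 3x3 rotation matrix whose columns are the frame's x, y, z axes.
In Python, from rig import env gives the robot as it stands. The module is installed in compiled form; this text tells all that it offers.
- The arm moves only by the tool step_arm, never from a script. Its argument "increments" is a list of rows, each an object of numbers: "x", "y", "z": the shift along the tool's x, y, z in cm; "wx", "wy", "wz": the turn, a rotation vector about the tool's x, y, z in rad; "gripper": the finger opening in cm, from 0 to 8.54. A call has 1 to 20 rows; each row shifts and turns the commanded pose from where the row before left it, along the tool's axes as they then stand; what a row does not reach is not made up. A row lasts 1/10 s, in which the tool goes at most 50 mm and 8.59 degrees, less where a joint would pass 70% of its speed; a pose out of reach is approached as far as the arm can. A call with a gripper value outside its range is refused whole. The fingers move at their own pace and stop on an object; "newtons" is the grip in N (left out, the last holds). Time passes only in rows, so rows that do not move let the fingers close. It gives the time, the measured TCP pose, the force and the opening at its end, in the units of the state.
- env.observe(): the state, without advancing time (a new reading comes with each control period).
- env.get_image(name): name is "side" or "top"; returns a dict with "color" (420x560x3 uint8, blue, green, red), "camera_matrix" (3x3 intrinsics, pixels), "distortion" ([k1, k2, p1, p2, k3] as OpenCV has them; the pictures are not rectified), "rvec" (rotation vector, rad) and "tvec" (3), from world to camera coordinates, as OpenCV has them. Camera axes: x right, y down, z forward; pixel columns grow to the right and rows downward; lengths in m; the calibration is good to about 2 mm. A picture is of the moment at which its call begins. There is no depth.
- env.close_job(): hands the job in, once; it reports no verdict.
The state is a dict: "time_s": time; "q": joint angles; "qvel": joint speeds; "joint_efforts": joint torques, N m; "position": TCP position; "tool_rot": TCP orientation; "ft_force": force on the tool from outside, world axes, zero at the start; "wrist_torque": the same for the moment, N m; "grip_width": finger opening in m.
Only numpy, scipy, OpenCV 4.12 (cv2) and the standard library are available. Lean on these libraries where they do the work, as an engineer would, in place of code of your own. Each camera call takes 0.05 s, during which the arm holds its last target. There are 200 camera calls.

TASK

Pick up the specimen rack by its black grip and hang its rod in the stand's two hooks, which are clamped at different heights. Press each end down gently, by feel, until it has snapped past its spring ball onto the bottom of its hook; once both are fully home at the same time, still in your grip, let go and leave it hanging. Put no more than 25 N on either hook and leave everything else alone.

Things in the scene. Friction and masses are not known exactly. Their poses are not given: they have to be found in the camera images.
- stand: The stand, fixed: dark steel base plate 90 (x) by 290 (y) by 14 mm; origin at the centre of its underside, z up. Two posts at y = +117 and -117 mm, x = 0, each carry an open-topped hook on a black sleeve 22 mm wide (y), reaching 47 mm below the axis of a seated rod. Between the posts there is room for the rack's lower part. Loading a hook above 25 N overloads it.
- post_l (a point): Foot of the post at the stand's +y side, on top of the base plate. Its hook stands straight above. Each hook is clamped by hand: in the lower one (either side) the axis of the seated rod lies 126 to 136 mm above the bench, in the other 8 to 16 mm higher than that. Which and how much is not given and must be felt or seen. The seated rack hangs with a roll of 2 to 4 degrees.
- post_r (a point): The same at the -y side, its hook set separately. A hook is an aluminium fork 12 mm wide in y with a slot from x = -6.5 to +6.5 mm of the stand, walls rising 18 mm above the axis of the seated rod, then flared lips up to 35 mm (back, +x) and 30 mm (front), about 34 mm apart at the top. Its walls are slick (friction 0.15).
- stand_mid (a point): Centre of the base plate's top. In each hook a sprung 12 mm steel ball bulges from the front (-x) wall into the slot, 9.5 mm above the axis of the seated rod. From above the rod meets it 14 to 19 mm above its seat, has to be pushed past (3 to 9 N per hook, more than the rack's weight), is free of it in the last 0 to 5 mm and then stops hard on the slot's bottom.
- rack_grip (a point): Centre of the rack's black grip: an upright block 16 (x) by 30 (y) by 60 mm tall standing on the middle of the rod. The point is 36 mm above the rod's axis, 24 mm below the block's top, 131 mm above the rack's underside. Axes are the rack's: y along the rod, z up. Best gripped from above across its 30 mm, firmly.
- rack: The rack, loose, 0.2 to 0.33 kg, standing upright; origin at the centre of its underside, y lengthwise, z up. Steel rod of 10 mm diameter, y = -140 to +140 mm, axis 95 mm above the underside, on two 10 mm square uprights at y = +-88 mm; floor plate 50 (x) by 190 (y) by 6 mm with five brass specimens. Either end may go in either hook.
- dust_cap: Bystander, leave alone: black lens dust cap, 34 mm across, 28 mm tall. Origin under its centre, on the bench.
- mount_block: Bystander, leave alone: plain steel cylinder standing upright, 28 mm across, 35 mm tall. Origin under its centre, on the bench.
- solvent: Bystander, leave alone: amber glass bottle, 56 mm across, 120 mm tall. Origin under its centre, on the bench.
- sample_jar: Bystander, leave alone: small clear jar with white lid, 52 mm across, 60 mm tall. Origin under its centre, on the bench.
- stage_ring: Bystander, leave alone: dark flat steel ring, 80 mm across, 14 mm tall. Origin under its centre, on the bench.
- driver: Bystander, leave alone: screwdriver lying down. Origin under its centre, on the bench.
- cup: Bystander, leave alone: white ceramic cup, 70 mm across, 90 mm tall. Origin under its centre, on the bench.

How it is judged (in metres and radians):
On the way, in this order (a step that is already met when the one before it is completed fails the run):
1. the rack is lifted clear of the bench in the gripper (height (world z) of rack above 0.03 m and contact force between the fingers and rack above 2 N), for 0.2 s.
2. while the rack is still held, its rod rests on the bottom of both hooks at once (contact force between rack and hook_a_c0 above 0.3 N and contact force between rack and hook_b_c0 above 0.3 N and contact force between the fingers and rack above 2 N), for 0.3 s.
At the end, for the whole second after the job is handed in: The rod rests on the bottom of both hooks at once (contact at each over 0.2 N), the rack hangs over the stand's centre within 15 mm and within 0.12 rad of upright, released and at rest (contact force between rack and hook_a_c0 above 0.2 N and contact force between rack and hook_b_c0 above 0.2 N and horizontal distance between rack and stand below 0.015 m and angle between rack's own z axis and vertical below 0.12 rad and linear speed of rack below 0.02 m/s and angular speed of rack below 0.15 rad/s); the robot touches nothing.
It fails at once if a hook is loaded with more than 25 N (contact force between rack and hook_a_c0 above 25 N or contact force between rack and hook_a_c1 above 25 N or contact force between rack and hook_a_c2 above 25 N or contact force between rack and hook_a_c3 above 25 N or contact force between rack and hook_a_c4 above 25 N or contact force between rack and hook_b_c0 above 25 N or contact force between rack and hook_b_c1 above 25 N or contact force between rack and hook_b_c2 above 25 N or contact force between rack and hook_b_c3 above 25 N or contact force between rack and hook_b_c4 above 25 N).
It fails at once if the rack is tipped more than 0.5 rad (angle between rack's own z axis and vertical above 0.5 rad).
It fails at once if something else on the bench is moved by more than 30 mm (distance of any of dust_cap, mount_block, solvent, sample_jar, stage_ring, driver, cup from where it was at the start of the episode above 0.03 m).
It also fails if it takes over 69 s, if anything falls off the work surface, if the arm or the gripper's body presses on something with over 40 N, if the wrist force passes 120 N, or if a joint passes its speed limit or range.

## Working session

There is one attempt and no reset: what is moved stays moved. The work goes in short steps, Python scripts to look and compute and a tool call to move; the robot and the scene stay as the last step left them, time stands still between calls to the robot, and variables do not carry over. Pictures are saved under pics/ and viewed, about 8 in all and at most 12, crops included, and the job is handed in when it is done.

Besides the shell and the picture viewer there is one more tool, called after "Call:" as name(argument=value, ...) on one line, values as JSON. step_arm: Moves the arm, as the interface text tells. Its arguments: {"type":"object","properties":{"increments":{"type":"array"},"newtons":{"type":"number"}},"required":["increments"]}

```bash
mkdir -p pics
cat > h.py <<'E'
import numpy as np, cv2
from rig import env
np.set_printoptions(precision=4,suppress=True)
def grab(n,f=None):
    im=env.get_image(n)
    if f: cv2.imwrite('pics/'+f,im['color'])
    return im
def ray(im,uv):
    R=cv2.Rodrigues(np.array(im['rvec'],float))[0];t=np.array(im['tvec'],float).ravel()
    p=cv2.undistortPoints(np.array([[uv]],float),np.array(im['camera_matrix']),np.array(im['distortion']))[0,0]
    return -R.T@t, R.T@np.array([p[0],p[1],1.])
def onplane(im,uv,z):
    c,d=ray(im,uv); return c+d*(z-c[2])/d[2]
def tri(a,ua,b,ub):
    c1,d1=ray(a,ua);c2,d2=ray(b,ub)
    s=np.linalg.lstsq(np.array([d1,-d2]).T,c2-c1,rcond=None)[0]
    p,q=c1+s[0]*d1,c2+s[1]*d2
    return (p+q)/2,np.linalg.norm(p-q)
def proj(im,P):
    return cv2.projectPoints(np.array(P,float).reshape(-1,3),np.array(im['rvec'],float),np.array(im['tvec'],float),np.array(im['camera_matrix']),np.array(im['distortion']))[0].reshape(-1,2)
E
python3 - <<'E'
from h import *
a=grab('top','top0.png');b=grab('side','side0.png')
for i in(a,b): print(ray(i,(280,210)),i['camera_matrix'][0][0])
print(env.observe())
E
```

```text
(array([0.3674, 0.0926, 1.2108]), array([ 0.2114, -0.0053, -0.9774])) 430.04611809646946
(array([-0.0719, -0.6128,  0.7598]), array([ 0.5703,  0.6135, -0.5467])) 464.48297741595184
{'time_s': 0.1, 'q': array([ 64.8416,  21.8373,  74.3784,  -0.0006,  83.8568, -12.3344]), 'qvel': array([ 0.0298, -0.0752, -0.1339,  0.0399,  0.1136,  0.0669]), 'joint_efforts': array([  0.0044, -44.9216, -23.1655,  -0.0002,   0.0037,   0.    ]), 'position': array([0.1221, 0.5362, 0.4042]), 'tool_rot': array([[ 0.222 ,  0.9751, -0.0005],
       [ 0.9751, -0.222 , -0.0011],
       [-0.0012, -0.0003, -1.    ]]), 'ft_force': array([ 0.5221, -0.0287,  0.0437]), 'wrist_torque': array([-0.019 ,  0.0384, -0.0028]), 'grip_width': 0.08572612515548797}
```

View pics/top0.png

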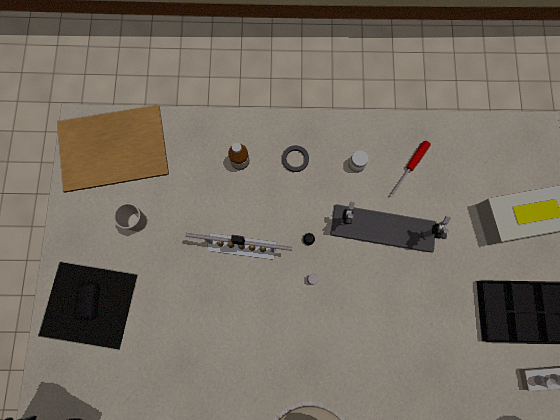

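View pics/side0.png

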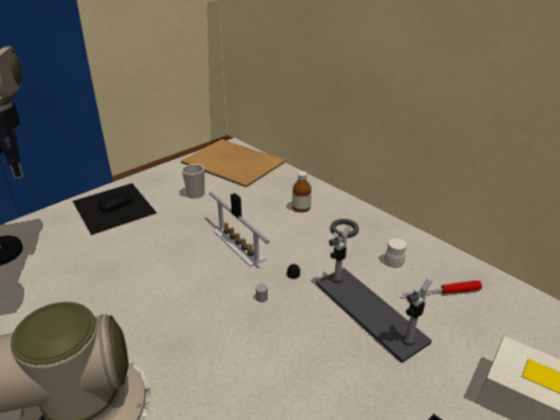

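The top view shows the rack rod from about (187,235) to (291,248), its grip near (238,240), and the stand plate centred near (383,228). The side view shows the same two. I'll enlarge both regions next.

Run:
```python
from h import *
t=cv2.imread('pics/top0.png');s=cv2.imread('pics/side0.png')
f=lambda im,x,y,w,h,W,H:cv2.resize(im[y:y+h,x:x+w],(W,H),interpolation=cv2.INTER_CUBIC)
A=np.hstack([f(t,180,215,125,60,400,192),f(t,325,195,125,60,400,192)])
B=np.hstack([f(s,200,185,80,80,400,400),f(s,315,225,120,120,400,400)])
cv2.imwrite('pics/crop0.png',np.vstack([A,B]))
# stand plate mask
g=t.astype(int).max(2); m=((g<95)).astype(np.uint8); m[:, :325]=0;m[:,450:]=0;m[:195]=0;m[258:]=0
m=cv2.morphologyEx(m,cv2.MORPH_OPEN,np.ones((3,3)))
c=max(cv2.findContours(m,0,2)[0],key=cv2.contourArea)
a=grab('top')
r=cv2.minAreaRect(np.array([onplane(a,p,0.014)[:2] for p in c[:,0]],np.float32)); print(r,cv2.boxPoints(r))
b=cv2.minAreaRect(c);print(b)
for uv in((187,235),(291,248)): print(onplane(a,uv,.1))
```

```text
((0.5776128768920898, -0.21005652844905853), (0.3416382670402527, 0.09432881325483322), 80.91500091552734) [[ 0.5041 -0.3713]
 [ 0.5972 -0.3862]
 [ 0.6512 -0.0488]
 [ 0.558  -0.0339]]
((385.1944885253906, 228.789306640625), (122.64002227783203, 32.84184646606445), 9.688787460327148)
[0.5372 0.3274 0.1   ]
[0.5074 0.0566 0.1   ]
```

View pics/crop0.png

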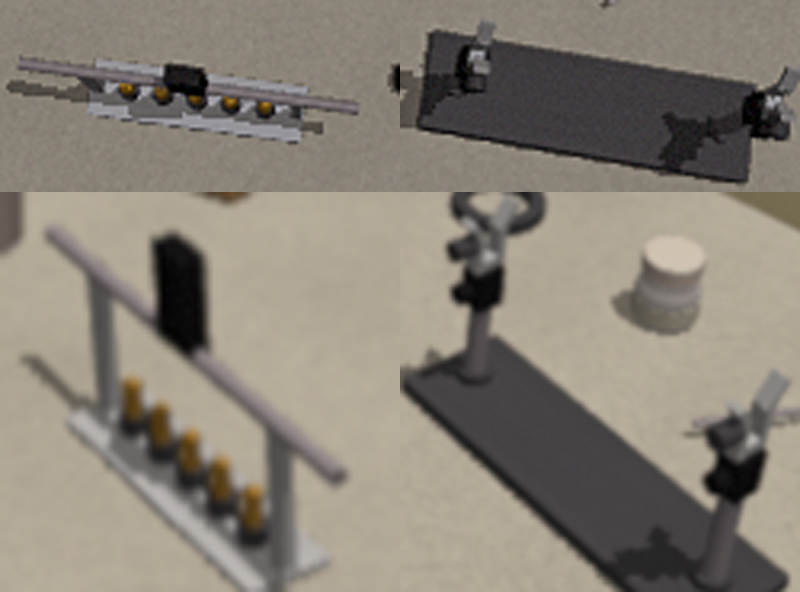

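The left crop shows the rod and upright grip clearly. In the right crop I can see the plate corners, the post feet and the sleeve bottoms. From those I'll compute both poses and the hook heights.

Run:
```python
from h import *
a=grab('top');b=grab('side')
T1=lambda x,y:(180+x/3.2,215+y/3.2); T2=lambda x,y:(325+(x-400)/3.2,195+y/3.2)
S1=lambda x,y:(200+x/5,185+(y-192)/5); S2=lambda x,y:(315+(x-400)/3.333,225+(y-192)/3.333)
L,_=tri(a,T1(18,63),b,S1(52,232));R,e=tri(a,T1(357,109),b,S1(342,478))
print('rod',L,R,_,e,np.linalg.norm(L-R),np.degrees(np.arctan2(*(R-L)[:2])))
for P in((18,63),(357,109)): print('rod z.095',onplane(a,T1(*P),.095))
print('grip top side',[onplane(b,S1(*p),.155) for p in((180,245),)],'top',onplane(a,T1(186,77),.155))
# plate
C=[onplane(a,T2(*p),.014) for p in((430,32),(418,128),(747,182))]
print('plate',C, 'mid',(C[0]+C[2])/2,np.linalg.norm(C[0]-C[1]),np.linalg.norm(C[1]-C[2]))
y=(C[1]-C[2]);y/=np.linalg.norm(y);print('yaw',np.degrees(np.arctan2(-y[0],y[1])))
mid=(C[0]+C[2])/2
for n,s,ft,sl in(('l',1,(478,375),(483,308)),('r',-1,(712,582),(735,498))):
  F=mid+s*.117*y; print(n,F,'foot side',onplane(b,S2(*ft),.014))
  # height at post axis of sleeve bottom
  zs=np.linspace(.04,.14,101);pp=proj(b,[[F[0],F[1],z] for z in zs])
  i=np.argmin(abs(pp[:,1]-S2(*sl)[1]));print('sleeve bottom z',zs[i],pp[i],S2(*sl))
```

```text
rod [0.5401 0.3321 0.0921] [0.5074 0.0536 0.0918] 0.0022347421665492896 0.004112253361025153 0.2804325213142925 -173.2908458237376
rod z.095 [0.5387 0.3321 0.095 ]
rod z.095 [0.5053 0.0549 0.095 ]
grip top side [array([0.523 , 0.1886, 0.155 ])] top [0.5206 0.1892 0.155 ]
plate [array([ 0.6433, -0.069 ,  0.014 ]), array([ 0.5567, -0.0573,  0.014 ]), array([ 0.5142, -0.342 ,  0.014 ])] mid [ 0.5788 -0.2055  0.014 ] 0.08747014225003016 0.2878731043920511
yaw -8.489729938243261
l [ 0.596  -0.0898  0.014 ] foot side [ 0.6002 -0.0963  0.014 ]
sleeve bottom z 0.07500000000000001 [337.0392 259.7048] (339.9024902490249, 259.8034803480348)
r [ 0.5615 -0.3212  0.014 ] foot side [ 0.5609 -0.3265  0.014 ]
sleeve bottom z 0.08499999999999999 [412.55   316.6922] (415.51005100510054, 316.8091809180918)
```

Call:
step_arm(increments=[{"wz":-0.1065,"gripper":8.5},{"x":-1.0,"y":1.46},{"x":-1.97,"y":2.92},{"x":-1.97,"y":2.92},{"x":-1.97,"y":2.92},{"x":-1.97,"y":2.92},{"x":-1.97,"y":2.92},{"x":-1.97,"y":2.92},{"x":-1.97,"y":2.92},{"x":-1.97,"y":2.92},{"x":-1.97,"y":2.92},{"x":-1.97,"y":2.92},{"x":-1.97,"y":2.92},{"x":-1.97,"y":2.92},{"x":-1.97,"y":2.92},{"x":-1.97,"y":2.92},{"x":-1.0,"y":1.46},{}])

```text
invalid input at $.increments[0]: expected keys x, y, z, wx, wy, wz, gripper
```

Call:
step_arm(increments=[{"x":0,"y":0,"z":0,"wx":0,"wy":0,"wz":-0.1065,"gripper":8.5},{"x":-1,"y":1.46,"z":0,"wx":0,"wy":0,"wz":0,"gripper":8.5},{"x":-1.97,"y":2.92,"z":0,"wx":0,"wy":0,"wz":0,"gripper":8.5},{"x":-1.97,"y":2.92,"z":0,"wx":0,"wy":0,"wz":0,"gripper":8.5},{"x":-1.97,"y":2.92,"z":0,"wx":0,"wy":0,"wz":0,"gripper":8.5},{"x":-1.97,"y":2.92,"z":0,"wx":0,"wy":0,"wz":0,"gripper":8.5},{"x":-1.97,"y":2.92,"z":0,"wx":0,"wy":0,"wz":0,"gripper":8.5},{"x":-1.97,"y":2.92,"z":0,"wx":0,"wy":0,"wz":0,"gripper":8.5},{"x":-1.97,"y":2.92,"z":0,"wx":0,"wy":0,"wz":0,"gripper":8.5},{"x":-1.97,"y":2.92,"z":0,"wx":0,"wy":0,"wz":0,"gripper":8.5},{"x":-1.97,"y":2.92,"z":0,"wx":0,"wy":0,"wz":0,"gripper":8.5},{"x":-1.97,"y":2.92,"z":0,"wx":0,"wy":0,"wz":0,"gripper":8.5},{"x":-1.97,"y":2.92,"z":0,"wx":0,"wy":0,"wz":0,"gripper":8.5},{"x":-1.97,"y":2.92,"z":0,"wx":0,"wy":0,"wz":0,"gripper":8.5},{"x":-1.97,"y":2.92,"z":0,"wx":0,"wy":0,"wz":0,"gripper":8.5},{"x":-1,"y":1.46,"z":0,"wx":0,"wy":0,"wz":0,"gripper":8.5},{"x":0,"y":0,"z":0,"wx":0,"wy":0,"wz":0,"gripper":8.5}])

```text
time_s: 1.95
position: [0.497, 0.213, 0.4043]
tool_rot: [[0.12, 0.993, -0.0], [0.993, -0.12, -0.0], [-0.0, -0.0, -1.0]]
ft_force: [-1.2, 0.5, -0.2]
grip_width: 0.0856
```

Call:
step_arm(increments=[{"x":-0.95,"y":1.37,"z":1.5,"wx":0,"wy":0,"wz":0,"gripper":8.5},{"x":-0.95,"y":1.37,"z":1.5,"wx":0,"wy":0,"wz":0,"gripper":8.5},{"x":0,"y":0,"z":1.5,"wx":0,"wy":0,"wz":0,"gripper":8.5},{"x":0,"y":0,"z":0,"wx":0,"wy":0,"wz":0,"gripper":8.5},{"x":0,"y":0,"z":0,"wx":0,"wy":0,"wz":0,"gripper":8.5}])

```text
time_s: 2.45
position: [0.5205, 0.1925, 0.3597]
tool_rot: [[0.116, 0.993, -0.001], [0.993, -0.116, 0.0], [-0.0, -0.001, -1.0]]
ft_force: [0.7, 0.1, 1.3]
grip_width: 0.085
```

Run:
```python
from h import *
a=grab('top');b=grab('side');print(env.observe()['position'])
s=b['color'][120:270,170:320];t=a['color'][185:285,180:310]
cv2.imwrite('pics/near1.png',np.hstack([cv2.resize(s,(450,450),interpolation=2),cv2.resize(t,(350,269),interpolation=2) if 0 else cv2.copyMakeBorder(cv2.resize(t,(350,269),interpolation=2),0,181,0,0,0)]))
```

```text
[0.5206 0.1925 0.3605]
```

View pics/near1.png

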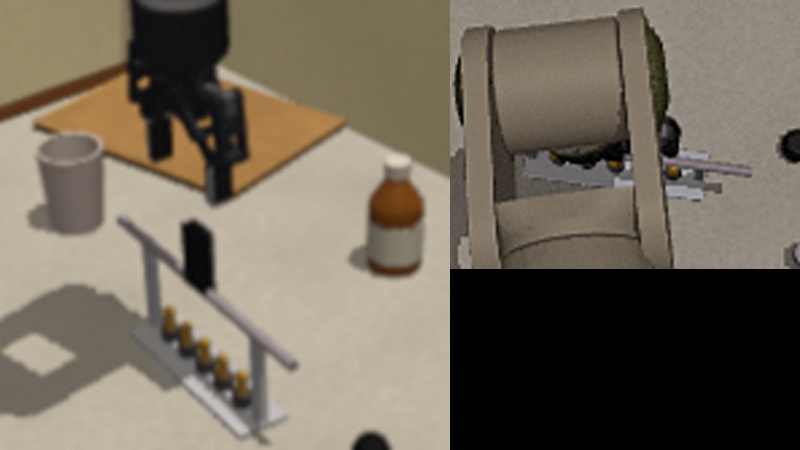

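The side view shows the open fingers above the grip, with fingertips at crop (160,158) and (218,200) and the grip top at (195,228). A short check of the lateral offset comes next.

Run:
```python
from h import *
b=grab('side');f=lambda x,y:(170+x/3,120+y/3)
print(proj(b,[[.5206,.1925,.1875]]),f(189,179))
print(onplane(b,f(197,229),.155), 'grip bottom front on rod', onplane(b,f(200,288),.1))
print('tips',onplane(b,f(160,158),.1875),onplane(b,f(218,200),.1875))
```

```text
[[233.608  184.0643]] (233.0, 179.66666666666666)
[0.5202 0.1864 0.155 ] grip bottom front on rod [0.5162 0.1819 0.1   ]
tips [0.5375 0.2568 0.1875] [0.529  0.1674 0.1875]
```

Call:
step_arm(increments=[{"x":-0.3,"y":0,"z":1.5,"wx":0,"wy":0,"wz":0,"gripper":8.5},{"x":0,"y":0,"z":1.5,"wx":0,"wy":0,"wz":0,"gripper":8.5},{"x":0,"y":0,"z":1.5,"wx":0,"wy":0,"wz":0,"gripper":8.5},{"x":0,"y":0,"z":1.5,"wx":0,"wy":0,"wz":0,"gripper":8.5},{"x":0,"y":0,"z":1.0,"wx":0,"wy":0,"wz":0,"gripper":8.5},{"x":0,"y":0,"z":0.9,"wx":0,"wy":0,"wz":0,"gripper":8.5},{"x":0,"y":0,"z":0,"wx":0,"wy":0,"wz":0,"gripper":8.5},{"x":0,"y":0,"z":0,"wx":0,"wy":0,"wz":0,"gripper":3.5},{"x":0,"y":0,"z":0,"wx":0,"wy":0,"wz":0,"gripper":3.5},{"x":0,"y":0,"z":0,"wx":0,"wy":0,"wz":0,"gripper":3.5},{"x":0,"y":0,"z":0,"wx":0,"wy":0,"wz":0,"gripper":3.5}], newtons=30)

```text
time_s: 3.7
position: [0.5204, 0.1893, 0.2811]
tool_rot: [[0.117, 0.993, 0.001], [0.993, -0.117, 0.0], [0.001, 0.001, -1.0]]
ft_force: [0.3, 1.1, 0.2]
grip_width: 0.035
```

Call:
step_arm(increments=[{"x":0,"y":0,"z":0,"wx":0,"wy":0,"wz":0,"gripper":3.0},{"x":0,"y":0,"z":0,"wx":0,"wy":0,"wz":0,"gripper":2.5},{"x":0,"y":0,"z":0,"wx":0,"wy":0,"wz":0,"gripper":0},{"x":0,"y":0,"z":0,"wx":0,"wy":0,"wz":0,"gripper":0},{"x":0,"y":0,"z":0,"wx":0,"wy":0,"wz":0,"gripper":0}], newtons=90)

```text
time_s: 4.2
position: [0.5205, 0.1894, 0.2814]
tool_rot: [[0.117, 0.993, 0.002], [0.993, -0.117, 0.001], [0.001, 0.001, -1.0]]
ft_force: [-0.7, 2.6, 5.0]
grip_width: 0.029
```

Call:
step_arm(increments=[{"x":0,"y":0,"z":-0.5,"wx":0,"wy":0,"wz":0,"gripper":0},{"x":0,"y":0,"z":-1,"wx":0,"wy":0,"wz":0,"gripper":0},{"x":0,"y":0,"z":-1.5,"wx":0,"wy":0,"wz":0,"gripper":0},{"x":0,"y":0,"z":-2,"wx":0,"wy":0,"wz":0,"gripper":0},{"x":0,"y":0,"z":-2,"wx":0,"wy":0,"wz":0,"gripper":0},{"x":0,"y":0,"z":-2,"wx":0,"wy":0,"wz":0,"gripper":0},{"x":0,"y":0,"z":-2,"wx":0,"wy":0,"wz":0,"gripper":0},{"x":0,"y":0,"z":-2,"wx":0,"wy":0,"wz":0,"gripper":0},{"x":0,"y":0,"z":-2,"wx":0,"wy":0,"wz":0,"gripper":0},{"x":0,"y":0,"z":-2,"wx":0,"wy":0,"wz":0,"gripper":0},{"x":0,"y":0,"z":-2,"wx":0,"wy":0,"wz":0,"gripper":0},{"x":0,"y":0,"z":-1.5,"wx":0,"wy":0,"wz":0,"gripper":0},{"x":0,"y":0,"z":-0.5,"wx":0,"wy":0,"wz":0,"gripper":0},{"x":0,"y":0,"z":0,"wx":0,"wy":0,"wz":0,"gripper":0},{"x":0,"y":0,"z":0,"wx":0,"wy":0,"wz":0,"gripper":0}])

```text
time_s: 5.7
position: [0.5203, 0.1891, 0.4899]
tool_rot: [[0.117, 0.993, -0.002], [0.993, -0.117, -0.0], [-0.001, -0.002, -1.0]]
ft_force: [-0.5, 0.9, -3.0]
grip_width: 0.029
```

Run:
```python
from h import *
o=env.observe()
for k in('time_s','q','position','ft_force','wrist_torque','grip_width'):print(k,o[k])
a=grab('top');b=grab('side')
s=b['color'][80:240,150:310]
cv2.imwrite('pics/lift.png',np.hstack([cv2.resize(s,(400,400),interpolation=2),cv2.resize(a['color'][150:310,150:310],(400,400),interpolation=2)]))
```

```text
time_s 5.7
q [  7.7215  19.6772  63.7027  -0.0074  96.7201 -75.5533]
position [0.5203 0.1891 0.4899]
ft_force [-0.4696  0.8734 -3.0306]
wrist_torque [-0.006   0.0525  0.0227]
grip_width 0.028957251378185278
```

View pics/lift.png

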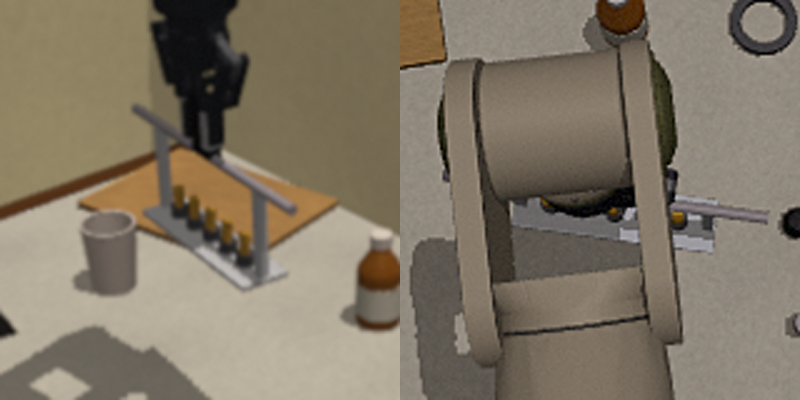

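The rack is held upright. In the side crop the rod ends are at about (137,108) and (293,207). Next I carry it over the stand.

Call:
step_arm(increments=[{"x":0,"y":0,"z":0,"wx":0,"wy":0,"wz":0.03,"gripper":0},{"x":-1,"y":0.3,"z":0,"wx":0,"wy":0,"wz":0,"gripper":0},{"x":-2,"y":0.6,"z":0,"wx":0,"wy":0,"wz":0,"gripper":0},{"x":-2.75,"y":0.85,"z":0,"wx":0,"wy":0,"wz":0,"gripper":0},{"x":-2.75,"y":0.85,"z":0,"wx":0,"wy":0,"wz":0,"gripper":0},{"x":-2.75,"y":0.85,"z":0,"wx":0,"wy":0,"wz":0,"gripper":0},{"x":-2.75,"y":0.85,"z":0,"wx":0,"wy":0,"wz":0,"gripper":0},{"x":-2.75,"y":0.85,"z":0,"wx":0,"wy":0,"wz":0,"gripper":0},{"x":-2.75,"y":0.85,"z":0,"wx":0,"wy":0,"wz":0,"gripper":0},{"x":-2.75,"y":0.85,"z":0,"wx":0,"wy":0,"wz":0,"gripper":0},{"x":-2.75,"y":0.85,"z":0,"wx":0,"wy":0,"wz":0,"gripper":0},{"x":-2.75,"y":0.85,"z":0,"wx":0,"wy":0,"wz":0,"gripper":0},{"x":-2.75,"y":0.85,"z":0,"wx":0,"wy":0,"wz":0,"gripper":0},{"x":-2.75,"y":0.85,"z":0,"wx":0,"wy":0,"wz":0,"gripper":0},{"x":-2.75,"y":0.85,"z":0,"wx":0,"wy":0,"wz":0,"gripper":0},{"x":-2,"y":0.6,"z":0,"wx":0,"wy":0,"wz":0,"gripper":0},{"x":-0.4,"y":0.1,"z":0,"wx":0,"wy":0,"wz":0,"gripper":0},{"x":0,"y":0,"z":0,"wx":0,"wy":0,"wz":0,"gripper":0},{"x":0,"y":0,"z":0,"wx":0,"wy":0,"wz":0,"gripper":0}])

```text
time_s: 7.7
position: [0.5806, -0.2075, 0.4907]
tool_rot: [[0.146, 0.989, -0.0], [0.989, -0.146, 0.0], [0.0, -0.0, -1.0]]
ft_force: [0.9, -0.4, -3.3]
grip_width: 0.029
```

Run:
```python
from h import *
o=env.observe()
for k in('time_s','q','position','tool_rot','ft_force','wrist_torque'):print(k,o[k])
a=grab('top','t2.png');b=grab('side','s2.png')
s=b['color'][170:370,290:490];t=a['color'][150:310,310:470]
cv2.imwrite('pics/over.png',np.hstack([cv2.resize(s,(400,400),interpolation=2),cv2.resize(t,(400,400),interpolation=2)]))
```

```text
time_s 7.7
q [ -30.6545   26.702    52.4454    0.0148  100.8766 -112.2542]
position [ 0.5806 -0.2075  0.4907]
tool_rot [[ 0.146   0.9893 -0.0002]
 [ 0.9893 -0.146   0.0004]
 [ 0.0004 -0.0003 -1.    ]]
ft_force [ 0.9407 -0.4051 -3.3189]
wrist_torque [-0.0314  0.0561  0.0491]
```

View pics/over.png

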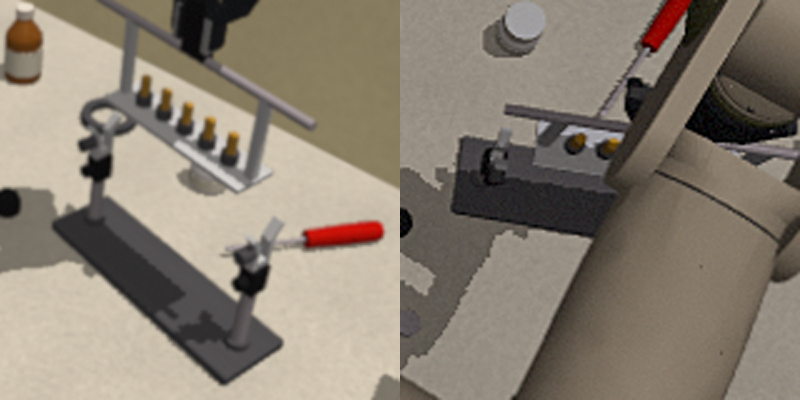

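The rack hangs above the stand with the left rod end at top crop (505,108). Both hook lips are visible in both views, so I'll triangulate them.

Run:
```python
from h import *
a=grab('top');b=grab('side')
T2=lambda x,y:(325+(x-400)/3.2,195+y/3.2);S2=lambda x,y:(315+(x-400)/3.333,225+(y-192)/3.333)
To=lambda x,y:(310+(x-400)/2.5,150+y/2.5);So=lambda x,y:(290+x/2,170+y/2)
L,e1=tri(a,T2(486,24),b,S2(506,200));R,e2=tri(a,T2(793,72),b,S2(777,380))
print('lips',L,e1,R,e2,np.linalg.norm((L-R)[:2]),'yaw',np.degrees(np.arctan2(-(L-R)[0],(L-R)[1])))
A,e=tri(a,To(506,108),b,So(100,3));print('rod left end',A,e)
A,e=tri(a,To(506,108),b,So(100,3))
print('rod right end at z.304',onplane(b,So(313,125),.304), 'left',onplane(b,So(100,3),.304))
# silver barrel/fork front, predicted points
p=np.array([.1460,.9893]);x=np.array([.9893,-.146]);m=np.array([.581,-.208])
for s,zz in((1,.128),(-1,.138)):
  P=[[*(m+s*p*.117+x*dx),zz+dz] for dx,dz in((0.017,.035),(-.017,.030),(0,-.047),(0,-.012-.102))]
  print(s,'top',[(v-[325,195])*3.2+[400,0] for v in proj(a,P)],'\n side',[(v-[315,225])*3.333+[400,192] for v in proj(b,P)])
```

```text
lips [ 0.6168 -0.0932  0.1591] 0.0007013221497422879 [ 0.5806 -0.3261  0.1706] 0.0008963400181115569 0.2357475174032818 yaw -8.835562390597207
rod left end [ 0.6049 -0.0703  0.2966] 0.001251596625408058
rod right end at z.304 [ 0.5645 -0.3449  0.304 ] left [ 0.5934 -0.0787  0.304 ]
1 top [array([488.6034,  25.5586]), array([482.1164,  68.9068]), array([469.1051,  67.323 ]), array([457.0164,  82.2862])] 
 side [array([506.9518, 197.2103]), array([467.704 , 220.0782]), array([478.7081, 301.3665]), array([471.7838, 373.5946])]
-1 top [array([794.7676,  70.7664]), array([788.8913, 115.0963]), array([754.1276, 110.2442]), array([726.1805, 123.1097])] 
 side [array([777.322 , 377.0748]), array([735.8307, 407.0524]), array([732.6835, 490.7388]), array([713.914 , 566.2843])]
```

Call:
step_arm(increments=[{"x":0,"y":-0.25,"z":0,"wx":0,"wy":-0.024,"wz":0.005,"gripper":0},{"x":0.55,"y":0,"z":0,"wx":0,"wy":-0.024,"wz":0,"gripper":0},{"x":0.55,"y":0,"z":0,"wx":0,"wy":0,"wz":0,"gripper":0},{"x":0.048,"y":0,"z":1,"wx":0,"wy":0,"wz":0,"gripper":0},{"x":0.072,"y":0,"z":1.5,"wx":0,"wy":0,"wz":0,"gripper":0},{"x":0.072,"y":0,"z":1.5,"wx":0,"wy":0,"wz":0,"gripper":0},{"x":0.072,"y":0,"z":1.5,"wx":0,"wy":0,"wz":0,"gripper":0},{"x":0.072,"y":0,"z":1.5,"wx":0,"wy":0,"wz":0,"gripper":0},{"x":0.072,"y":0,"z":1.5,"wx":0,"wy":0,"wz":0,"gripper":0},{"x":0.048,"y":0,"z":1,"wx":0,"wy":0,"wz":0,"gripper":0},{"x":0.048,"y":0,"z":1,"wx":0,"wy":0,"wz":0,"gripper":0},{"x":0.048,"y":0,"z":1,"wx":0,"wy":0,"wz":0,"gripper":0},{"x":0.048,"y":0,"z":1,"wx":0,"wy":0,"wz":0,"gripper":0},{"x":0.019,"y":0,"z":0.4,"wx":0,"wy":0,"wz":0,"gripper":0},{"x":0,"y":0,"z":0,"wx":0,"wy":0,"wz":0,"gripper":0},{"x":0,"y":0,"z":0,"wx":0,"wy":0,"wz":0,"gripper":0}])

```text
time_s: 9.5
position: [0.58, -0.1968, 0.3616]
tool_rot: [[0.152, 0.988, -0.007], [0.987, -0.152, -0.048], [-0.048, 0.001, -0.999]]
ft_force: [-0.5, 0.2, -3.3]
grip_width: 0.0292
```

```bash
cat > look.py <<'E'
from h import *
import sys
o=env.observe()
for k in('time_s','position','tool_rot','ft_force','wrist_torque'):print(k,o[k])
n=sys.argv[1]
a=grab('top');b=grab('side')
s=b['color'][190:340,320:470];t=a['color'][170:270,320:470]
cv2.imwrite(f'pics/{n}.png',np.hstack([cv2.resize(s,(450,450),interpolation=2),cv2.copyMakeBorder(cv2.resize(t,(350,233),interpolation=2),0,217,0,0,0)]))
E
python3 look.py above
```

```text
time_s 9.5
position [ 0.58   -0.1968  0.3616]
tool_rot [[ 0.1516  0.9884 -0.0065]
 [ 0.9873 -0.1517 -0.0478]
 [-0.0483  0.0008 -0.9988]]
ft_force [-0.5282  0.1989 -3.2781]
wrist_torque [0.0798 0.0439 0.0317]
```

View pics/above.png

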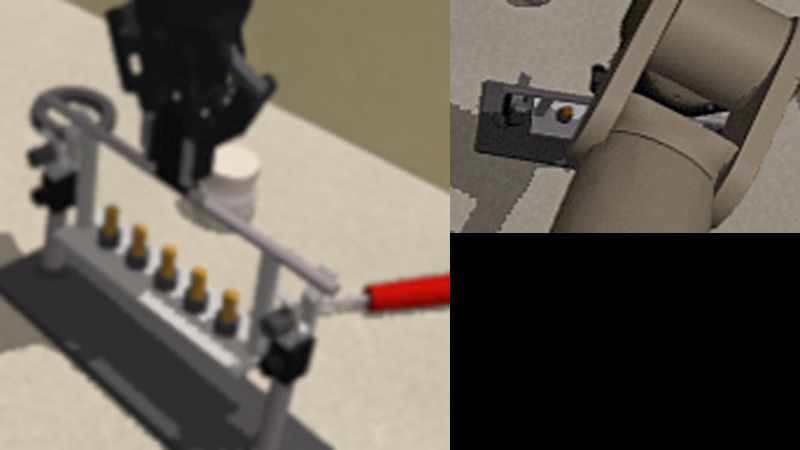

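The rod lies over both hooks between the lips: left end at side crop (70,115), right end at (330,282). Now a gentle descent.

Call:
step_arm(increments=[{"x":0.014,"y":0,"z":0.3,"wx":0,"wy":0,"wz":0,"gripper":0},{"x":0.014,"y":0,"z":0.3,"wx":0,"wy":0,"wz":0,"gripper":0},{"x":0.014,"y":0,"z":0.3,"wx":0,"wy":0,"wz":0,"gripper":0},{"x":0,"y":0,"z":0,"wx":0,"wy":0,"wz":0,"gripper":0},{"x":0,"y":0,"z":0,"wx":0,"wy":0,"wz":0,"gripper":0}])

```text
time_s: 10.1
position: [0.58, -0.1968, 0.3521]
tool_rot: [[0.152, 0.988, -0.007], [0.987, -0.152, -0.047], [-0.048, -0.0, -0.999]]
ft_force: [0.9, 0.1, -2.9]
grip_width: 0.0289
```

Call:
step_arm(increments=[{"x":0.014,"y":0,"z":0.3,"wx":0,"wy":0,"wz":0,"gripper":0},{"x":0.009,"y":0,"z":0.2,"wx":0,"wy":0,"wz":0,"gripper":0},{"x":0,"y":0,"z":0,"wx":0,"wy":0,"wz":0,"gripper":0},{"x":0,"y":0,"z":0,"wx":0,"wy":0,"wz":0,"gripper":0}])

```text
time_s: 10.5
position: [0.58, -0.1968, 0.3471]
tool_rot: [[0.152, 0.988, -0.007], [0.987, -0.152, -0.047], [-0.048, -0.0, -0.999]]
ft_force: [-1.3, -0.1, -3.0]
grip_width: 0.029
```

```bash
cat > ft.py <<'E'
from h import *
o=env.observe();F=o['ft_force'];R=o['tool_rot'];print('t',o['time_s'],'pos',o['position'],'F tool',R.T@F,'T tool',R.T@o['wrist_torque'],'T',o['wrist_torque'])
E
python3 ft.py
```

```text
t 10.5 pos [ 0.58   -0.1968  0.3471] F tool [-0.1893 -1.237   3.054 ] T tool [-0.0097  0.0502  0.0105] T [ 0.0481 -0.0177 -0.01  ]
```

Call:
step_arm(increments=[{"x":0.01,"y":0,"z":0.2,"wx":0,"wy":0,"wz":0,"gripper":0},{"x":0.01,"y":0,"z":0.2,"wx":0,"wy":0,"wz":0,"gripper":0},{"x":0,"y":0,"z":0,"wx":0,"wy":0,"wz":0,"gripper":0},{"x":0,"y":0,"z":0,"wx":0,"wy":0,"wz":0,"gripper":0}])

```text
time_s: 10.9
position: [0.58, -0.1968, 0.3431]
tool_rot: [[0.152, 0.988, -0.007], [0.987, -0.152, -0.047], [-0.048, -0.0, -0.999]]
ft_force: [-1.0, 0.1, -2.8]
grip_width: 0.0291
```

```bash
python3 ft.py
```

```text
t 10.9 pos [ 0.58   -0.1968  0.3431] F tool [ 0.0654 -0.9888  2.7836] T tool [ 0.0054  0.0229 -0.002 ] T [0.0235 0.002  0.0017]
```

Call:
step_arm(increments=[{"x":0.01,"y":0,"z":0.2,"wx":0,"wy":0,"wz":0,"gripper":0},{"x":0.005,"y":0,"z":0.1,"wx":0,"wy":0,"wz":0,"gripper":0},{"x":0,"y":0,"z":0,"wx":0,"wy":0,"wz":0,"gripper":0},{"x":0,"y":0,"z":0,"wx":0,"wy":0,"wz":0,"gripper":0}])

```text
time_s: 11.3
position: [0.5799, -0.1968, 0.3401]
tool_rot: [[0.152, 0.988, -0.007], [0.987, -0.152, -0.047], [-0.048, -0.0, -0.999]]
ft_force: [-0.6, -0.0, -2.7]
grip_width: 0.0288
```

```bash
python3 ft.py
```

```text
t 11.3 pos [ 0.5799 -0.1968  0.3401] F tool [ 0.0335 -0.5573  2.6772] T tool [-0.0158  0.0401 -0.0003] T [ 0.0373 -0.0216  0.0011]
```

Call:
step_arm(increments=[{"x":0.005,"y":0,"z":0.1,"wx":0,"wy":0,"wz":0,"gripper":0},{"x":0.005,"y":0,"z":0.1,"wx":0,"wy":0,"wz":0,"gripper":0},{"x":0,"y":0,"z":0,"wx":0,"wy":0,"wz":0,"gripper":0},{"x":0,"y":0,"z":0,"wx":0,"wy":0,"wz":0,"gripper":0}])

```text
time_s: 11.7
position: [0.58, -0.1968, 0.3382]
tool_rot: [[0.152, 0.988, -0.007], [0.987, -0.152, -0.047], [-0.048, 0.0, -0.999]]
ft_force: [0.3, 0.1, -2.3]
grip_width: 0.0286
```

```bash
python3 ft.py
```

```text
t 11.7 pos [ 0.58   -0.1968  0.3382] F tool [0.206  0.2704 2.2731] T tool [-0.0993  0.0872 -0.0772] T [ 0.0717 -0.1076  0.0819]
```

Call:
step_arm(increments=[{"x":0.005,"y":0,"z":0.1,"wx":0,"wy":0,"wz":0,"gripper":0},{"x":0.005,"y":0,"z":0.1,"wx":0,"wy":0,"wz":0,"gripper":0},{"x":0,"y":0,"z":0,"wx":0,"wy":0,"wz":0,"gripper":0},{"x":0,"y":0,"z":0,"wx":0,"wy":0,"wz":0,"gripper":0}])

```text
time_s: 12.1
position: [0.5802, -0.1969, 0.3365]
tool_rot: [[0.151, 0.988, -0.005], [0.987, -0.152, -0.048], [-0.048, 0.002, -0.999]]
ft_force: [5.5, -2.4, -2.0]
grip_width: 0.0289
```

```bash
python3 ft.py
```

```text
t 12.1 pos [ 0.5802 -0.1969  0.3365] F tool [-1.4033  5.7961  2.1125] T tool [-0.8455 -0.114  -0.2479] T [-0.2394 -0.8055  0.2884]
```

Call:
step_arm(increments=[{"x":0,"y":0.1,"z":0,"wx":0,"wy":0,"wz":-0.004,"gripper":0},{"x":0,"y":0,"z":0,"wx":0,"wy":0,"wz":0,"gripper":0},{"x":0,"y":0,"z":0,"wx":0,"wy":0,"wz":0,"gripper":0}])

```text
time_s: 12.4
position: [0.5809, -0.1969, 0.3362]
tool_rot: [[0.148, 0.989, -0.007], [0.988, -0.148, -0.047], [-0.048, -0.0, -0.999]]
ft_force: [1.7, -0.3, -1.6]
grip_width: 0.0289
```

```bash
python3 ft.py
```

```text
t 12.4 pos [ 0.5809 -0.1969  0.3362] F tool [0.0427 1.7102 1.5757] T tool [-0.3794  0.036   0.0813] T [-0.0211 -0.384  -0.0631]
```

Call:
step_arm(increments=[{"x":0,"y":0.05,"z":0,"wx":0,"wy":0,"wz":0.001,"gripper":0},{"x":0.005,"y":0,"z":0.1,"wx":0,"wy":0,"wz":0,"gripper":0},{"x":0,"y":0,"z":0,"wx":0,"wy":0,"wz":0,"gripper":0},{"x":0,"y":0,"z":0,"wx":0,"wy":0,"wz":0,"gripper":0}])

```text
time_s: 12.8
position: [0.5814, -0.197, 0.3352]
tool_rot: [[0.149, 0.989, -0.007], [0.988, -0.149, -0.048], [-0.048, -0.0, -0.999]]
ft_force: [0.9, -0.5, 0.1]
grip_width: 0.029
```

```bash
python3 ft.py
```

```text
t 12.8 pos [ 0.5814 -0.197   0.3352] F tool [-0.3748  0.9615 -0.0361] T tool [-0.2284 -0.1325  0.3466] T [-0.1675 -0.2223 -0.3352]
```

Call:
step_arm(increments=[{"x":0.005,"y":0,"z":0.1,"wx":0,"wy":0,"wz":0.003,"gripper":0},{"x":0,"y":0,"z":0,"wx":0,"wy":0,"wz":0,"gripper":0},{"x":0,"y":0,"z":0,"wx":0,"wy":0,"wz":0,"gripper":0}])

```text
time_s: 13.1
position: [0.5815, -0.1971, 0.3342]
tool_rot: [[0.152, 0.988, -0.007], [0.987, -0.152, -0.048], [-0.048, 0.001, -0.999]]
ft_force: [2.4, -0.5, 0.1]
grip_width: 0.0289
```

```bash
python3 ft.py
```

```text
t 13.1 pos [ 0.5815 -0.1971  0.3342] F tool [-0.1637  2.4082 -0.1242] T tool [-0.5547 -0.2111  0.2905] T [-0.2947 -0.5295 -0.2636]
```

Call:
step_arm(increments=[{"x":0.005,"y":0,"z":0.1,"wx":0,"wy":0,"wz":0,"gripper":0},{"x":0,"y":0,"z":0,"wx":0,"wy":0,"wz":0,"gripper":0},{"x":0,"y":0,"z":0,"wx":0,"wy":0,"wz":0,"gripper":0}])

```text
time_s: 13.4
position: [0.5816, -0.1971, 0.3332]
tool_rot: [[0.152, 0.988, -0.006], [0.987, -0.152, -0.048], [-0.048, 0.001, -0.999]]
ft_force: [4.2, -1.9, 0.2]
grip_width: 0.0287
```

```bash
python3 ft.py
```

```text
t 13.4 pos [ 0.5816 -0.1971  0.3332] F tool [-1.2804  4.426  -0.1054] T tool [-0.8954 -0.0993  0.4224] T [-0.2367 -0.889  -0.379 ]
```

Call:
step_arm(increments=[{"x":0.005,"y":0.04,"z":0.1,"wx":0,"wy":0,"wz":0,"gripper":0},{"x":0,"y":0,"z":0,"wx":0,"wy":0,"wz":0,"gripper":0},{"x":0,"y":0,"z":0,"wx":0,"wy":0,"wz":0,"gripper":0}])

```text
time_s: 13.7
position: [0.5818, -0.197, 0.3319]
tool_rot: [[0.152, 0.988, -0.008], [0.987, -0.152, -0.047], [-0.048, -0.0, -0.999]]
ft_force: [3.5, -2.0, -0.1]
grip_width: 0.0291
```

```bash
python3 ft.py
```

```text
t 13.7 pos [ 0.5818 -0.197   0.3319] F tool [-1.4907  3.7449  0.1992] T tool [-0.667  -0.2297  0.3812] T [-0.331  -0.6417 -0.3488]
```

Call:
step_arm(increments=[{"x":0.005,"y":0.02,"z":0.1,"wx":0,"wy":0,"wz":0,"gripper":0},{"x":0,"y":0,"z":0,"wx":0,"wy":0,"wz":0,"gripper":0},{"x":0,"y":0,"z":0,"wx":0,"wy":0,"wz":0,"gripper":0}])

```text
time_s: 14.0
position: [0.582, -0.197, 0.3307]
tool_rot: [[0.151, 0.988, -0.008], [0.987, -0.152, -0.047], [-0.048, -0.001, -0.999]]
ft_force: [2.5, -1.3, -1.3]
grip_width: 0.0292
```

```bash
python3 ft.py
```

```text
t 14.0 pos [ 0.582  -0.197   0.3307] F tool [-0.7968  2.6379  1.3829] T tool [-0.5317 -0.1693  0.3919] T [-0.2511 -0.5176 -0.366 ]
```

Call:
step_arm(increments=[{"x":0.005,"y":0.02,"z":0.1,"wx":0,"wy":0,"wz":0,"gripper":0},{"x":0,"y":0,"z":0,"wx":0,"wy":0,"wz":0,"gripper":0},{"x":0,"y":0,"z":0,"wx":0,"wy":0,"wz":0,"gripper":0}])

```text
time_s: 14.3
position: [0.5821, -0.1971, 0.3297]
tool_rot: [[0.152, 0.988, -0.008], [0.987, -0.152, -0.047], [-0.048, -0.001, -0.999]]
ft_force: [0.5, -0.3, -1.2]
grip_width: 0.0289
```

```bash
python3 ft.py
```

```text
t 14.3 pos [ 0.5821 -0.1971  0.3297] F tool [-0.183   0.4958  1.1714] T tool [-0.158  -0.0859  0.3906] T [-0.1121 -0.1613 -0.3825]
```

Call:
step_arm(increments=[{"x":0.005,"y":0,"z":0.1,"wx":0,"wy":0,"wz":0,"gripper":0},{"x":0,"y":0,"z":0,"wx":0,"wy":0,"wz":0,"gripper":0},{"x":0,"y":0,"z":0,"wx":0,"wy":0,"wz":0,"gripper":0}])

```text
time_s: 14.6
position: [0.5821, -0.1971, 0.3288]
tool_rot: [[0.152, 0.988, -0.008], [0.987, -0.152, -0.047], [-0.048, -0.001, -0.999]]
ft_force: [-0.3, -0.1, -2.1]
grip_width: 0.029
```

```bash
python3 ft.py
```

```text
t 14.6 pos [ 0.5821 -0.1971  0.3288] F tool [-0.0593 -0.256   2.1521] T tool [ 0.0231 -0.1156  0.4667] T [-0.1146  0.0185 -0.4672]
```

Call:
step_arm(increments=[{"x":0.005,"y":0,"z":0.1,"wx":0,"wy":0,"wz":0.004,"gripper":0},{"x":0,"y":0,"z":0,"wx":0,"wy":0,"wz":0,"gripper":0},{"x":0,"y":0,"z":0,"wx":0,"wy":0,"wz":0,"gripper":0}])

```text
time_s: 14.9
position: [0.5821, -0.1971, 0.3278]
tool_rot: [[0.155, 0.988, -0.008], [0.987, -0.155, -0.047], [-0.048, -0.001, -0.999]]
ft_force: [-0.7, -0.8, -1.9]
grip_width: 0.0286
```

```bash
python3 ft.py
```

```text
t 14.9 pos [ 0.5821 -0.1971  0.3278] F tool [-0.8414 -0.5444  1.9624] T tool [ 0.2469  0.1118 -0.0204] T [0.1489 0.2273 0.0085]
```

Call:
step_arm(increments=[{"x":0.005,"y":0,"z":0.1,"wx":0,"wy":0,"wz":0,"gripper":0},{"x":0,"y":0,"z":0,"wx":0,"wy":0,"wz":0,"gripper":0},{"x":0,"y":0,"z":0,"wx":0,"wy":0,"wz":0,"gripper":0}])

```text
time_s: 15.2
position: [0.5821, -0.197, 0.3268]
tool_rot: [[0.155, 0.988, -0.008], [0.987, -0.156, -0.047], [-0.048, -0.001, -0.999]]
ft_force: [-2.2, 0.5, -4.4]
grip_width: 0.0286
```

```bash
python3 ft.py
```

```text
t 15.2 pos [ 0.5821 -0.197   0.3268] F tool [ 0.3527 -2.2579  4.3877] T tool [0.4048 0.0431 0.0631] T [ 0.105   0.3898 -0.0824]
```

Call:
step_arm(increments=[{"x":0.005,"y":-0.03,"z":0.1,"wx":0,"wy":0,"wz":0,"gripper":0},{"x":0,"y":0,"z":0,"wx":0,"wy":0,"wz":0,"gripper":0},{"x":0,"y":0,"z":0,"wx":0,"wy":0,"wz":0,"gripper":0}])

```text
time_s: 15.5
position: [0.5819, -0.197, 0.3259]
tool_rot: [[0.155, 0.988, -0.007], [0.987, -0.156, -0.047], [-0.048, 0.0, -0.999]]
ft_force: [-1.9, 1.1, -3.6]
grip_width: 0.0291
```

```bash
python3 ft.py
```

```text
t 15.5 pos [ 0.5819 -0.197   0.3259] F tool [ 0.9592 -2.045   3.5836] T tool [0.216  0.0986 0.0864] T [ 0.1304  0.1937 -0.0967]
```

Call:
step_arm(increments=[{"x":0.005,"y":0,"z":0.1,"wx":0,"wy":0,"wz":0,"gripper":0},{"x":0,"y":0,"z":0,"wx":0,"wy":0,"wz":0,"gripper":0},{"x":0,"y":0,"z":0,"wx":0,"wy":0,"wz":0,"gripper":0}])

```text
time_s: 15.8
position: [0.5819, -0.197, 0.325]
tool_rot: [[0.155, 0.988, -0.007], [0.987, -0.156, -0.047], [-0.048, 0.0, -0.999]]
ft_force: [-0.2, -0.2, -4.1]
grip_width: 0.0284
```

```bash
python3 ft.py
```

```text
t 15.8 pos [ 0.5819 -0.197   0.325 ] F tool [-0.0774 -0.1686  4.1136] T tool [0.2177 0.0478 0.0717] T [ 0.0806  0.204  -0.082 ]
```

Call:
step_arm(increments=[{"x":0.003,"y":0,"z":0.05,"wx":0,"wy":0,"wz":0,"gripper":0},{"x":0,"y":0,"z":0,"wx":0,"wy":0,"wz":0,"gripper":0},{"x":0,"y":0,"z":0,"wx":0,"wy":0,"wz":0,"gripper":0}])

```text
time_s: 16.1
position: [0.5819, -0.197, 0.3246]
tool_rot: [[0.155, 0.988, -0.007], [0.987, -0.156, -0.047], [-0.048, 0.0, -0.999]]
ft_force: [-1.6, 2.1, -2.5]
grip_width: 0.0288
```

```bash
python3 ft.py
```

```text
t 16.1 pos [ 0.5819 -0.197   0.3246] F tool [ 1.919  -1.9296  2.4252] T tool [0.3162 0.119  0.0739] T [ 0.1661  0.29   -0.089 ]
```

Call:
step_arm(increments=[{"x":0.003,"y":0,"z":0.05,"wx":0,"wy":0,"wz":0,"gripper":0},{"x":0,"y":0,"z":0,"wx":0,"wy":0,"wz":0,"gripper":0},{"x":0,"y":0,"z":0,"wx":0,"wy":0,"wz":0,"gripper":0}])

```text
time_s: 16.4
position: [0.5819, -0.197, 0.3241]
tool_rot: [[0.155, 0.988, -0.007], [0.987, -0.156, -0.047], [-0.048, 0.0, -0.999]]
ft_force: [-1.2, 0.1, -3.1]
grip_width: 0.0288
```

```bash
python3 ft.py
```

```text
t 16.4 pos [ 0.5819 -0.197   0.3241] F tool [ 0.108  -1.1886  3.0609] T tool [0.3716 0.094  0.0021] T [ 0.1506  0.3519 -0.0199]
```

Call:
step_arm(increments=[{"x":0.003,"y":-0.03,"z":0.05,"wx":0,"wy":0,"wz":0,"gripper":0},{"x":0,"y":0,"z":0,"wx":0,"wy":0,"wz":0,"gripper":0},{"x":0,"y":0,"z":0,"wx":0,"wy":0,"wz":0,"gripper":0}])

```text
time_s: 16.7
position: [0.5817, -0.197, 0.3236]
tool_rot: [[0.156, 0.988, -0.007], [0.987, -0.156, -0.048], [-0.048, 0.001, -0.999]]
ft_force: [-0.5, 1.0, -3.0]
grip_width: 0.0292
```

```bash
python3 ft.py
```

```text
t 16.7 pos [ 0.5817 -0.197   0.3236] F tool [ 1.004  -0.6666  2.9308] T tool [ 0.1158 -0.0228 -0.0027] T [-0.0045  0.1179 -0.0029]
```

Call:
step_arm(increments=[{"x":0.003,"y":0,"z":0.05,"wx":0,"wy":0,"wz":0,"gripper":0},{"x":0,"y":0,"z":0,"wx":0,"wy":0,"wz":0,"gripper":0},{"x":0,"y":0,"z":0,"wx":0,"wy":0,"wz":0,"gripper":0}])

```text
time_s: 17.0
position: [0.5817, -0.197, 0.3232]
tool_rot: [[0.156, 0.988, -0.007], [0.987, -0.156, -0.048], [-0.048, 0.001, -0.999]]
ft_force: [0.2, 0.3, -2.7]
grip_width: 0.0291
```

```bash
python3 ft.py
```

```text
t 17.0 pos [ 0.5817 -0.197   0.3232] F tool [0.4827 0.1608 2.6484] T tool [ 0.0518  0.0735 -0.0939] T [0.0813 0.0441 0.0914]
```

Call:
step_arm(increments=[{"x":0.003,"y":0,"z":0.05,"wx":0,"wy":0,"wz":0,"gripper":0},{"x":0,"y":0,"z":0,"wx":0,"wy":0,"wz":0,"gripper":0},{"x":0,"y":0,"z":0,"wx":0,"wy":0,"wz":0,"gripper":0}])

```text
time_s: 17.3
position: [0.5817, -0.197, 0.3226]
tool_rot: [[0.156, 0.988, -0.007], [0.987, -0.156, -0.047], [-0.048, 0.0, -0.999]]
ft_force: [0.6, 0.2, -2.9]
grip_width: 0.0288
```

```bash
python3 ft.py
```

```text
t 17.3 pos [ 0.5817 -0.197   0.3226] F tool [0.4149 0.5581 2.9334] T tool [ 0.0295  0.088  -0.004 ] T [0.0916 0.0156 0.0026]
```

Call:
step_arm(increments=[{"x":0.003,"y":0,"z":0.05,"wx":0,"wy":0,"wz":0,"gripper":0},{"x":0,"y":0,"z":0,"wx":0,"wy":0,"wz":0,"gripper":0},{"x":0,"y":0,"z":0,"wx":0,"wy":0,"wz":0,"gripper":0}])

```text
time_s: 17.6
position: [0.5816, -0.197, 0.3221]
tool_rot: [[0.155, 0.988, -0.007], [0.987, -0.156, -0.047], [-0.048, 0.0, -0.999]]
ft_force: [0.2, -0.8, -2.6]
grip_width: 0.0291
```

```bash
python3 ft.py
```

```text
t 17.6 pos [ 0.5816 -0.197   0.3221] F tool [-0.6005  0.3648  2.6638] T tool [0.0745 0.0278 0.0421] T [ 0.0387  0.0672 -0.0456]
```

Call:
step_arm(increments=[{"x":0.003,"y":0,"z":0.05,"wx":0,"wy":0,"wz":0,"gripper":0},{"x":0,"y":0,"z":0,"wx":0,"wy":0,"wz":0,"gripper":0},{"x":0,"y":0,"z":0,"wx":0,"wy":0,"wz":0,"gripper":0}])

```text
time_s: 17.9
position: [0.5817, -0.197, 0.3217]
tool_rot: [[0.155, 0.988, -0.007], [0.987, -0.156, -0.048], [-0.048, 0.0, -0.999]]
ft_force: [-0.1, 0.0, -3.3]
grip_width: 0.0292
```

```bash
python3 ft.py
```

```text
t 17.9 pos [ 0.5817 -0.197   0.3217] F tool [ 0.1701 -0.1317  3.2478] T tool [ 0.0389 -0.0057  0.0201] T [ 0.0003  0.0383 -0.0219]
```

Call:
step_arm(increments=[{"x":0.003,"y":0,"z":0.05,"wx":0,"wy":0,"wz":0,"gripper":0},{"x":0,"y":0,"z":0,"wx":0,"wy":0,"wz":0,"gripper":0},{"x":0,"y":0,"z":0,"wx":0,"wy":0,"wz":0,"gripper":0}])

```text
time_s: 18.2
position: [0.5817, -0.1969, 0.3214]
tool_rot: [[0.155, 0.988, -0.007], [0.987, -0.156, -0.048], [-0.048, 0.001, -0.999]]
ft_force: [-0.8, 1.0, 0.9]
grip_width: 0.0293
```

```bash
python3 ft.py
```

```text
t 18.2 pos [ 0.5817 -0.1969  0.3214] F tool [ 0.8343 -0.991  -0.8932] T tool [ 0.11   -0.1888  0.0714] T [-0.1699  0.1345 -0.0768]
```

Call:
step_arm(increments=[{"x":0.074,"y":0,"z":0.047,"wx":0,"wy":-0.004,"wz":0,"gripper":0},{"x":0,"y":0,"z":0,"wx":0,"wy":0,"wz":0,"gripper":0},{"x":0,"y":0,"z":0,"wx":0,"wy":0,"wz":0,"gripper":0}])

```text
time_s: 18.5
position: [0.5818, -0.1962, 0.3208]
tool_rot: [[0.155, 0.988, -0.007], [0.986, -0.156, -0.052], [-0.052, 0.001, -0.999]]
ft_force: [0.5, 1.6, 0.7]
grip_width: 0.029
```

```bash
python3 ft.py
```

```text
t 18.5 pos [ 0.5818 -0.1962  0.3208] F tool [ 1.6451  0.2269 -0.7586] T tool [ 0.1257 -0.2525  0.0397] T [-0.2302  0.1612 -0.0464]
```

Call:
step_arm(increments=[{"x":0.074,"y":0,"z":0.047,"wx":0,"wy":-0.004,"wz":0,"gripper":0},{"x":0,"y":0,"z":0,"wx":0,"wy":0,"wz":0,"gripper":0},{"x":0,"y":0,"z":0,"wx":0,"wy":0,"wz":0,"gripper":0}])

```text
time_s: 18.8
position: [0.5819, -0.1955, 0.3204]
tool_rot: [[0.155, 0.988, -0.008], [0.986, -0.156, -0.056], [-0.056, 0.001, -0.998]]
ft_force: [-1.2, 1.6, 4.6]
grip_width: 0.0289
```

```bash
python3 ft.py
```

```text
t 18.8 pos [ 0.5819 -0.1955  0.3204] F tool [ 1.15   -1.472  -4.6346] T tool [ 0.1112 -0.0792  0.078 ] T [-0.0615  0.1176 -0.0842]
```

Call:
step_arm(increments=[{"x":0.074,"y":0,"z":0.047,"wx":0,"wy":-0.004,"wz":0,"gripper":0},{"x":0,"y":0,"z":0,"wx":0,"wy":0,"wz":0,"gripper":0},{"x":0,"y":0,"z":0,"wx":0,"wy":0,"wz":0,"gripper":0}])

```text
time_s: 19.1
position: [0.5819, -0.1949, 0.3203]
tool_rot: [[0.156, 0.988, -0.008], [0.986, -0.156, -0.059], [-0.06, 0.001, -0.998]]
ft_force: [-2.5, 0.2, 6.5]
grip_width: 0.029
```

```bash
python3 ft.py
```

```text
t 19.1 pos [ 0.5819 -0.1949  0.3203] F tool [-0.5933 -2.4504 -6.5013] T tool [0.3259 0.4541 0.0107] T [ 0.4992  0.2499 -0.0297]
```

Call:
step_arm(increments=[{"x":-0.028,"y":0,"z":0,"wx":0,"wy":0.0015,"wz":0,"gripper":0},{"x":0,"y":0,"z":0,"wx":0,"wy":0,"wz":0,"gripper":0},{"x":0,"y":0,"z":0,"wx":0,"wy":0,"wz":0,"gripper":0},{"x":0,"y":0,"z":0,"wx":0,"wy":0,"wz":0,"gripper":0},{"x":0,"y":0,"z":0,"wx":0,"wy":0,"wz":0,"gripper":0},{"x":0,"y":0,"z":0,"wx":0,"wy":0,"wz":0,"gripper":0}])

```text
time_s: 19.7
position: [0.5819, -0.1951, 0.3203]
tool_rot: [[0.156, 0.988, -0.008], [0.986, -0.156, -0.058], [-0.059, 0.001, -0.998]]
ft_force: [-1.8, 1.1, 7.1]
grip_width: 0.0291
```

```bash
python3 ft.py; python3 look.py seat
```

```text
t 19.7 pos [ 0.5819 -0.1951  0.3203] F tool [ 0.3638 -1.9724 -7.1103] T tool [0.3626 0.2981 0.0576] T [ 0.3504  0.3078 -0.0783]
time_s 19.7
position [ 0.5819 -0.1951  0.3203]
tool_rot [[ 0.1556  0.9878 -0.008 ]
 [ 0.9861 -0.1558 -0.058 ]
 [-0.0585  0.0012 -0.9983]]
ft_force [-1.8351  1.0785  7.0745]
wrist_torque [ 0.3504  0.3078 -0.0783]
```

View pics/seat.png

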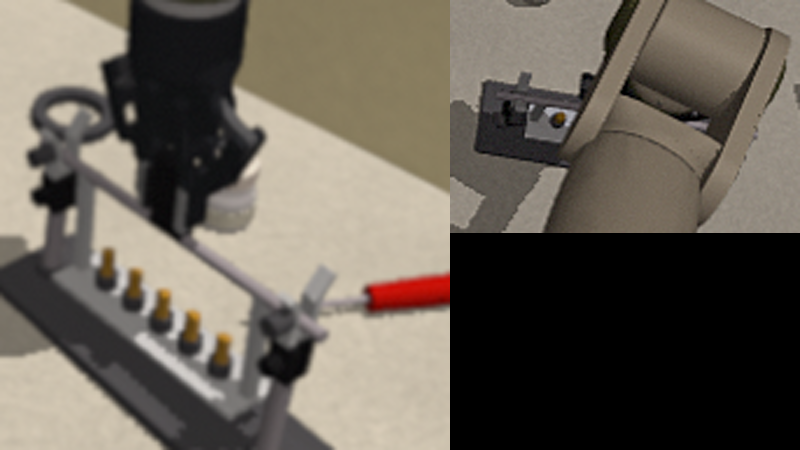

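The rod sits low in both hooks, at side crop (55,155) on the left and (300,320) on the right. Both hooks carry load together, about 6 N left and 4 N right. I'll relax the load a little, then release.

Call:
step_arm(increments=[{"x":0,"y":-0.03,"z":-0.02,"wx":0,"wy":0.0005,"wz":0,"gripper":0},{"x":0,"y":0,"z":0,"wx":0,"wy":0,"wz":0,"gripper":0},{"x":0,"y":0,"z":0,"wx":0,"wy":0,"wz":0,"gripper":0},{"x":0,"y":0,"z":0,"wx":0,"wy":0,"wz":0,"gripper":0},{"x":0,"y":0,"z":0,"wx":0,"wy":0,"wz":0,"gripper":0}])

```text
time_s: 20.3
position: [0.5817, -0.1952, 0.3203]
tool_rot: [[0.156, 0.988, -0.007], [0.986, -0.156, -0.058], [-0.058, 0.002, -0.998]]
ft_force: [-0.3, -0.3, 5.1]
grip_width: 0.029
```

```bash
python3 ft.py
```

```text
t 20.3 pos [ 0.5817 -0.1952  0.3203] F tool [-0.664  -0.2076 -5.0929] T tool [0.0235 0.1738 0.0363] T [ 0.175  -0.006  -0.0373]
```

Call:
step_arm(increments=[{"x":0,"y":0,"z":0,"wx":0,"wy":0,"wz":0,"gripper":3.2},{"x":0,"y":0,"z":0,"wx":0,"wy":0,"wz":0,"gripper":3.8},{"x":0,"y":0,"z":0,"wx":0,"wy":0,"wz":0,"gripper":4.6},{"x":0,"y":0,"z":0,"wx":0,"wy":0,"wz":0,"gripper":5.4},{"x":0,"y":0,"z":0,"wx":0,"wy":0,"wz":0,"gripper":5.4},{"x":0,"y":0,"z":0,"wx":0,"wy":0,"wz":0,"gripper":5.4}])

```text
time_s: 20.9
position: [0.5816, -0.195, 0.3198]
tool_rot: [[0.155, 0.988, -0.009], [0.986, -0.156, -0.057], [-0.058, 0.0, -0.998]]
ft_force: [-0.9, -0.5, -0.6]
grip_width: 0.0542
```

```bash
python3 ft.py
```

```text
t 20.9 pos [ 0.5816 -0.195   0.3198] F tool [-0.6401 -0.8525  0.6842] T tool [-0.0396  0.0836 -0.0085] T [ 0.0765 -0.0516  0.0108]
```

Call:
step_arm(increments=[{"x":0,"y":0,"z":-0.5,"wx":0,"wy":0,"wz":0,"gripper":5.4},{"x":0,"y":0,"z":-1,"wx":0,"wy":0,"wz":0,"gripper":5.4},{"x":0,"y":0,"z":-1.5,"wx":0,"wy":0,"wz":0,"gripper":5.4},{"x":0,"y":0,"z":-1.5,"wx":0,"wy":0,"wz":0,"gripper":5.4},{"x":0,"y":0,"z":-2,"wx":0,"wy":0,"wz":0,"gripper":5.4},{"x":0,"y":0,"z":-2,"wx":0,"wy":0,"wz":0,"gripper":5.4},{"x":0,"y":-1,"z":-2,"wx":0,"wy":0,"wz":0,"gripper":5.4},{"x":0,"y":-2.5,"z":-1,"wx":0,"wy":0,"wz":0,"gripper":5.4},{"x":0,"y":-2.5,"z":0,"wx":0,"wy":0,"wz":0,"gripper":5.4},{"x":0,"y":-2.5,"z":0,"wx":0,"wy":0,"wz":0,"gripper":5.4},{"x":0,"y":-2.5,"z":0,"wx":0,"wy":0,"wz":0,"gripper":5.4},{"x":0,"y":-2.5,"z":0,"wx":0,"wy":0,"wz":0,"gripper":5.4},{"x":0,"y":-1.5,"z":0,"wx":0,"wy":0,"wz":0,"gripper":5.4},{"x":0,"y":0,"z":0,"wx":0,"wy":0,"wz":0,"gripper":5.4},{"x":0,"y":0,"z":0,"wx":0,"wy":0,"wz":0,"gripper":5.4}])

```text
time_s: 22.4
position: [0.4346, -0.1652, 0.4354]
tool_rot: [[0.156, 0.988, -0.007], [0.986, -0.156, -0.058], [-0.059, 0.002, -0.998]]
ft_force: [0.3, -0.8, -0.6]
grip_width: 0.0539
```

```bash
python3 look.py final
```

```text
time_s 22.4
position [ 0.4346 -0.1652  0.4354]
tool_rot [[ 0.1557  0.9878 -0.0073]
 [ 0.9861 -0.1559 -0.0582]
 [-0.0586  0.0019 -0.9983]]
ft_force [ 0.2676 -0.8438 -0.6369]
wrist_torque [ 0.079  -0.0384 -0.0218]
```

View pics/final.png

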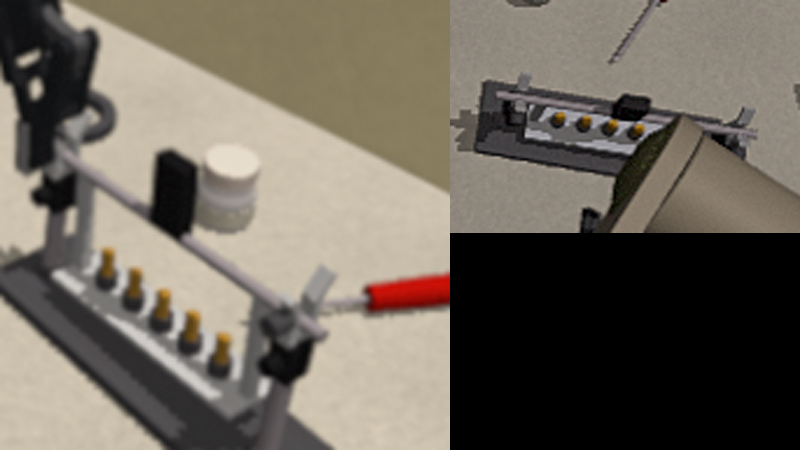

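The rack hangs free and unmoved since release, with the rod ends at side crop (60,150) and (320,330). The fingers are clear of it, so I'm handing in.

```bash
python3 -c "
from rig import env
print(env.close_job())"
```

```text
the job is handed in; nothing more can be done
None
```

The rack is hanging in both hooks, released, and the job is handed in at about 22.5 s. No verdict was reported.

- **What I did:** I gripped the block at 90 N, lifted the rack about 0.2 m and carried it over the stand. I tilted it about 2.8° because the right (-y) hook is higher. I then pressed it down in 0.5–2 mm steps, correcting sideways and in yaw by the wrist force. The right end bottomed first, so I pivoted about it until the left end bottomed too.
- **Check before letting go:** the hooks together carried about 8–10 N, estimated from the wrist force and moment as roughly 6 N left and 4 N right. I held this for over 1 s in the grip. The highest total I read on the hooks was about 10 N.
- **Check after letting go:** the last picture shows the rod in both hooks, unmoved since release, with the gripper clear. The arm's pose puts the rack's centre about 4–5 mm from my estimate of the stand's centre, with a roll of about 3.3°.

**Checks that disagreed:**
- The balls resisted less than stated: about 3 N in total in the readings, which were taken only after each step, against 3–9 N per hook. I judged both ends home from the stiff stop and from their heights, about 127 mm left and 141 mm right.
- The hook height difference came out as about 11.5 mm from the cameras but 14 mm by feel. Both are within the stated range.

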